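# Seat the drilling template on the fixture's dowel pins

### The arm

A 6-joint arm with a two-finger parallel gripper is mounted at the origin on the work surface. World frame = base frame: x ahead of the robot, y to its left, z up, the work surface at z = 0. Lengths are in m, angles in rad, forces in N, time in s.
With the tool pointing down it reaches from about 0.4 to 0.925 m from the base axis. Payload 3.4 kg.
Tool frame: the origin (TCP) lies midway between the tips of the shut fingers; the grasp point (between the pads) lies 19 mm behind it; z points along the fingers, y is the line along which they close (so a half turn about z gives the same grasp; the last joint's range is limited). The gripper opens to 85 mm and grips with 20 to 120 N. Pads are 22 mm wide; open, the fingers measure 114 mm over their backs; the gripper's body (76 mm by 85 mm) begins 54 mm behind the grasp point. The pads swing forward as they close: fully open they stand 13 mm farther back than shut.
Start: joints at [1.175, 0.307, 1.506, -0, 1.328, -0.073], TCP at [0.182, 0.545, 0.231] pointing down, gripper open.
Joint ranges: [-3.12, 3.12], [-1.05, 2.28], [0.14, 2.33], [-1.42, 4.57], [0.1, 2.73], [-2.68, 2.68]. Speed limits (rad/s): [2.57, 2.57, 3.14, 3.14, 3.14, 3.14].

### API

Orientations are given as a 3x3 rotation matrix whose columns are the frame's x, y, z axes.
In Python, from cell import state, get_image, close_job, recognise, masks_of gives the robot as it stands.
- The arm moves only by the tool servo_tool, never from a script. Its argument "moves" is a list of rows, each a list of 3 entries, a list of its own where there are three numbers: the finger opening in mm, from 0 to 85.4, then the shift along the tool's x, y, z in mm, then the turn, a rotation vector about the tool's x, y, z in degrees. In form: [[grip, [x, y, z], [ax, ay, az]], ...]. A call has 1 to 5 rows; each row is the pose to reach, as a shift and turn from the pose commanded when the call began, along the tool's axes at that moment; what a row does not reach only later rows make up. A row lasts 1/12 s, in which the tool goes at most 41.7 mm and 7.16 degrees, less where a joint would pass 70% of its speed; a pose out of reach is approached as far as the arm can. A call with a gripper value outside its range is refused whole. The fingers move at their own pace and stop on an object; "newtons" is the grip in N (left out, the last holds). Time passes only in rows, so rows that repeat a pose let the fingers close. It gives the time, the measured TCP pose, the force, the opening and the grip force at its end, in the units of the state.
- state(): the state, without advancing time (a new reading comes with each control period).
- get_image(name): name is "side" or "top" or "wrist"; returns a dict with "color" (480x640x3 uint8, red, green, blue), "fx", "fy", "cx", "cy" (pixels), "R" (3x3) and "t" (3): a world point X has camera coordinates R X + t; the wrist camera has in their place "mount" (4x4, takes a point from camera to tool coordinates, whose origin is the TCP and whose axes are the flange's). Camera axes: x right, y down, z forward; pixel columns grow to the right and rows downward; lengths in m; the calibration is good to about 2 mm. A picture is of the moment at which its call begins: read the wrist's pose just before it. There is no depth.
- close_job(): hands the job in; it is judged then, once.
Trained networks look in the newest picture that a camera, given by its name, has taken for a name from the list of things; names that differ only in an ending like _2 or _b are one class to them, and where a whole thing is asked for, a point or a joint stands for the part that bears it (a point fixed in the world has none). Each returns a list of dicts, best first, with "conf" (0 to 1); they miss things now and then, are a little off and sometimes report something else, mostly with a low value. They report only what shows in the picture. A call takes as long as a camera call. They do not tell look-alikes from the thing itself.
- recognise(camera, label): "location" ([x, y, z] in m, in world coordinates, good to about 4 mm: the middle of the surface that is visible of it).
- masks_of(camera, label): "region" (480x640 bool, what is visible of it).
The state is a dict: "t": time; "joints": joint angles; "dq": joint speeds; "joint_torque": joint torques, N m; "position": TCP position; "orientation": TCP orientation; "ft_force": force on the tool from outside, world axes, zero at the start; "torque": the same for the moment, N m; "width": opening from 0.0 (shut) to 1.0 (fully open); "grip_force": force on a finger pad.
Only numpy, scipy, OpenCV 4.12 (cv2) and the standard library are available. Lean on these libraries where they do the work, as an engineer would, in place of code of your own. Each camera call takes 0.05 s, during which the arm holds its last target. There are 200 camera calls.

### The job

A brass strike plate lies in the drilling fixture: cover it with the blue-handled drilling template, its two holes over the fixture's two dowel pins and the red dots at the same end, so that it sits fully home, flat on the fixture's rails. Then let go of it. Leave the canister, the key jar, the door latch and the key bow cover where they are.

Things in the scene. Friction and masses are not known exactly. Their poses are not given: they have to be found in the camera images.
- template_grip (a point): Loose drilling template, about 0.22 kg: aluminium plate 64 mm (its x) by 130 mm (its y), 8 mm thick, blue handle block standing on its middle, 26 mm (x) by 40 mm (y), top 46 mm above the plate's underside. This point: in the handle on its middle axis, 30 mm above the underside; z up, square to the plate. Starts flat on the shelf. Red dot at the corner x = -25, y = +58 mm.
- template_hole_big (a point): Centre, at the plate's underside, of the template's bigger through hole, 13.8 mm wide, 48 mm from the middle along the template's +y (the red-dot end). Axes as the template's.
- template_hole_small (a point): The same for its smaller through hole, 9.8 mm wide, 48 mm from the middle along -y.
- fixture: Fixed drilling fixture, 110 mm (its x) by 160 mm (its y); origin at the centre of its underside on the shelf, z up. Two aluminium rails, 36 to 78 mm either side of the middle in y, tops 22 mm above the underside; the strike plate between them lies lower. Red dot at the corner x = -45, y = +68 mm. Template seated: its axes along the fixture's, its underside on the rails.
- slot_big (a point): Middle of the black slot (along fixture x) at y = +48 mm, at rail-top height. A steel dowel pin 12 mm thick stands in it, tip 16 mm above the rails, tapering by 1.8 mm of radius over the last 4.5 mm. The pin need NOT be at this point: both pins stand on one locked, rigid carriage, at the same fixture x, anywhere from -14 to +14 mm. That setting is not reported: find it by sight or touch.
- slot_small (a point): Middle of the slot at y = -48 mm, at rail-top height; its pin is 8 mm thick, as tall as the other and tapered alike, at the same fixture x as the other.
- canister_mid (a point): Bystander: screw-top aluminium canister of lock pins, 64 mm across, 80 mm tall, upright; point at its centre, 40 mm up.
- keyjar_mid (a point): Bystander: clear acrylic key jar with a red snap lid, 76 mm across, 94 mm tall, upright; point at its centre, 47 mm up.
- latch_mid (a point): Bystander: chrome bathroom door latch lying flat, about 80 mm by 57 mm, 25 mm tall; point near its middle, 9 mm up.
- bowcover_mid (a point): Bystander: black rubber key bow cover lying flat, about 37 mm by 28 mm, 9 mm thick; point near its middle, 4.5 mm up.
Mind the look-alikes: they are no part of the job. What is shaped like the fixture but purple is not meant. Leave any orange look-alike of the part that bears template_grip alone.

How it is judged:
By the outcome, as a careful person would: the job done as asked, in the order asked, and still so for the second after the job is handed in, with the robot touching nothing.
It also fails if it takes over 61 s, if anything falls off the work surface, if the arm or the gripper's body presses on something with over 40 N, if the wrist force passes 120 N, or if a joint passes its speed limit or range.

## Working session

There is one attempt and no reset: what is moved stays moved. The work goes in short steps, Python scripts to look and compute and a tool call to move; the robot and the scene stay as the last step left them, time stands still between calls to the robot, and variables do not carry over. Pictures are saved under pics/ and viewed, at most 10 in all, crops included, and the job is handed in when it is done.

Besides the shell and the picture viewer there is one more tool, called after "Call:" as name(argument=value, ...) on one line, values as JSON. servo_tool: Moves the arm, as the interface text tells. Its arguments: {"type":"object","properties":{"moves":{"type":"array"},"newtons":{"type":"number"}},"required":["moves"]}

```bash
mkdir -p pics
python3 - <<'E'
from cell import *
import cv2,numpy as np
s=state();print(s['t'],s['position'],np.round(s['orientation'],3).tolist(),s['width'])
for c in ['top','side']:
    im=get_image(c);cv2.imwrite(f'pics/{c}0.png',im['color'][:,:,::-1])
    print(c,im['fx'],im['cx'],im['cy'],np.round(im['R'],4).tolist(),np.round(im['t'],4).tolist())
    for l in ['template_grip','fixture','template_hole_big','template_hole_small','slot_big','slot_small','canister_mid','keyjar_mid','latch_mid','bowcover_mid']:
        print(l,[(np.round(d['location'],3).tolist(),round(d['conf'],2)) for d in recognise(c,l)][:4])
E
```

```text
0.0 [0.18162166 0.54484127 0.23038655] [[-0.949, 0.316, -0.001], [0.316, 0.949, -0.002], [0.0, -0.002, -1.0]] 0.9975511956753653
top 531.5570353255779 326.43568368029054 234.1780260507261 [[0.023, -0.9992, -0.032], [-0.9857, -0.0173, -0.1676], [0.1669, 0.0354, -0.9853]] [0.0077, 0.4829, 1.0096]
template_grip [([0.545, -0.132, 0.01], 0.92), ([0.38, -0.123, 0.008], 0.9)]
fixture [([0.255, 0.256, 0.02], 0.95), ([0.705, 0.237, 0.02], 0.82), ([0.508, 0.174, 0.025], 0.68)]
template_hole_big [([0.378, -0.127, 0.014], 0.94), ([0.547, -0.138, 0.007], 0.76)]
template_hole_small [([0.542, -0.132, 0.008], 0.96), ([0.378, -0.125, 0.009], 0.71)]
slot_big [([0.509, 0.178, 0.025], 0.78), ([0.703, 0.238, 0.022], 0.74), ([0.26, 0.256, 0.021], 0.71)]
slot_small [([0.254, 0.253, 0.023], 0.98), ([0.504, 0.176, 0.021], 0.93), ([0.703, 0.229, 0.021], 0.63)]
canister_mid [([0.457, 0.397, 0.076], 0.72)]
keyjar_mid [([0.47, -0.378, 0.094], 0.9)]
latch_mid [([0.715, -0.107, 0.016], 0.94)]
bowcover_mid [([0.707, 0.056, 0.006], 0.53)]
side 515.2257003506166 312.12048507673 238.09386874543438 [[-0.9977, -0.0662, -0.013], [-0.0355, 0.679, -0.7333], [0.0573, -0.7312, -0.6798]] [0.4947, 0.0745, 1.002]
template_grip [([0.546, -0.123, 0.008], 0.9)]
fixture [([0.256, 0.267, 0.019], 0.95), ([0.706, 0.252, 0.02], 0.72)]
template_hole_big [([0.551, -0.122, 0.007], 0.88), ([0.385, -0.107, 0.006], 0.73)]
template_hole_small [([0.546, -0.116, 0.008], 0.92), ([0.381, -0.11, 0.002], 0.7), ([0.479, -0.362, 0.064], 0.26)]
slot_big [([0.257, 0.271, 0.021], 0.86), ([0.51, 0.189, 0.023], 0.68), ([0.707, 0.255, 0.021], 0.58)]
slot_small [([0.513, 0.188, 0.017], 0.85), ([0.259, 0.271, 0.02], 0.84), ([0.705, 0.253, 0.022], 0.61)]
canister_mid [([0.456, 0.408, 0.081], 0.81)]
keyjar_mid [([0.475, -0.363, 0.064], 0.88)]
latch_mid [([0.716, -0.104, 0.015], 0.62), ([0.706, 0.061, 0.008], 0.56), ([0.474, -0.361, 0.064], 0.43)]
bowcover_mid [([0.705, 0.062, 0.008], 0.69)]
```

View pics/top0.png

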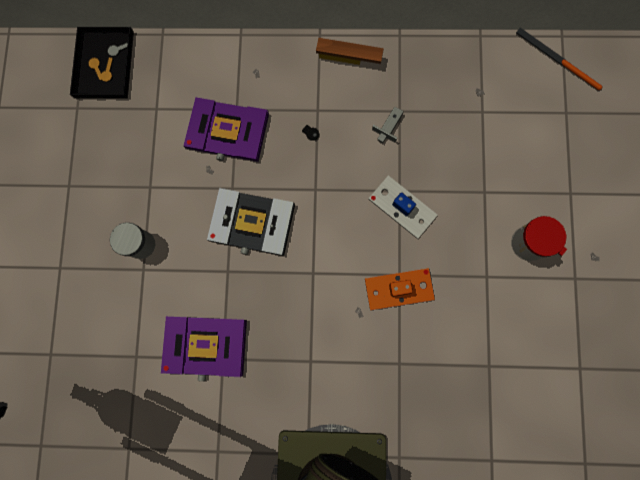

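View pics/side0.png

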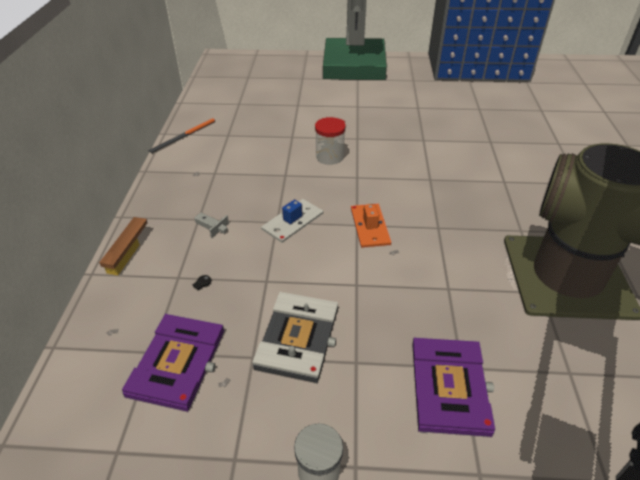

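The pictures show the real fixture (white) at about (251,221) in the top view with its red dot at (212,236). The blue-handled template is at (403,206), red dot at (374,198). The purple and orange ones are look-alikes. Next I'll measure poses.

```bash
cat > h.py <<'E'
from cell import *
import cv2,numpy as np
def cam(c):
    s=state(); im=get_image(c)
    if c=='wrist':
        M=np.array(im['mount']); Rt=np.array(s['orientation']); C=Rt@M[:3,3]+s['position']; Rc=(Rt@M[:3,:3])
    else:
        Rc=np.array(im['R']).T; C=-Rc@np.array(im['t'])
    im['Rc']=Rc; im['C']=C; return im
def toW(im,px,z):
    px=np.atleast_2d(px).astype(float)
    d=np.c_[(px[:,0]-im['cx'])/im['fx'],(px[:,1]-im['cy'])/im['fy'],np.ones(len(px))]@im['Rc'].T
    return im['C']+d*((z-im['C'][2])/d[:,2])[:,None]
def proj(im,X):
    p=(np.atleast_2d(X)-im['C'])@im['Rc']
    return np.c_[im['fx']*p[:,0]/p[:,2]+im['cx'],im['fy']*p[:,1]/p[:,2]+im['cy']]
def red(im,near,r=60):
    h=cv2.cvtColor(im['color'],cv2.COLOR_RGB2HSV)
    m=(((h[...,0]<5)|(h[...,0]>174))&(h[...,1]>130)&(h[...,2]>80)).astype(np.uint8)
    n,l,st,c=cv2.connectedComponentsWithStats(m)
    return [(c[i].round(1).tolist(),int(st[i,4])) for i in range(1,n) if st[i,4]>4 and np.hypot(*(c[i]-near))<r]
E
python3 - <<'E'
from h import *
for c,pt,pf in [('top',(403,206),(251,221)),('side',(292,220),(297,335))]:
    im=cam(c)
    h=cv2.cvtColor(im['color'],cv2.COLOR_RGB2HSV)
    print(c,red(im,np.array(pt)),red(im,np.array(pf)))
    b=((h[...,0]>105)&(h[...,0]<125)&(h[...,1]>150)).astype(np.uint8)
    yy,xx=np.mgrid[:480,:640]; b&=(np.hypot(xx-pt[0],yy-pt[1])<30)
    print('blue',xx[b>0].mean(),yy[b>0].mean())
    for lab,p,z in [('template_grip',pt,.008),('fixture',pf,.022)]:
        for d in masks_of(c,lab):
            m=d['region'].astype(np.uint8)
            ys,xs=np.nonzero(m)
            if np.hypot(xs.mean()-p[0],ys.mean()-p[1])>25: continue
            W=toW(im,np.c_[xs,ys],z)[:,:2]
            r=cv2.minAreaRect((W*1000).astype(np.float32)); print(lab,round(d['conf'],2),m.sum(),r)
    for q,cc in [(x,0.008) for x in red(im,np.array(pt))]+[(x,0.022) for x in red(im,np.array(pf))]:
        print(q,toW(im,q[0],cc).round(4))
im=cam('wrist');print(np.array(im['mount']).round(4).tolist(),im['fx'],im['cx'],im['cy'])
E
```

```text
top [([372.9, 197.5], 15)] [([212.3, 235.5], 14)]
blue 403.70722433460077 203.79467680608366
template_grip 0.62 1941 ((548.3255615234375, -135.69772338867188), (129.52195739746094, 66.58641052246094), 51.05537796020508)
fixture 0.96 4203 ((503.4136962890625, 174.08767700195312), (161.32774353027344, 123.87157440185547), 79.81061553955078)
([372.9, 197.5], 15) [[ 0.5664 -0.0751  0.008 ]]
([212.3, 235.5], 14) [[0.479  0.2495 0.022 ]]
side [] [([312.7, 368.5], 14)]
blue 292.03333333333336 212.15833333333333
template_grip 0.61 1291 ((552.3156127929688, -134.89886474609375), (136.2086639404297, 80.1468276977539), 51.7176399230957)
fixture 0.96 5372 ((503.9200439453125, 183.75445556640625), (171.9320068359375, 124.70307159423828), 80.2247543334961)
([312.7, 368.5], 14) [[0.4781 0.2492 0.022 ]]
[[0.0003, -0.9587, -0.2843, 0.0732], [1.0, 0.0002, 0.0005, -0.0009], [-0.0004, -0.2843, 0.9587, -0.1426], [0.0, 0.0, 0.0, 1.0]] 398.85566272464405 321.7045917244444 240.972630434978
```

```bash
cat >> h.py <<'E'
def plan(goal,yaw_y,p=None,a=None):
    """rows-per-call numbers: goal TCP (m), yaw_y = world yaw of tool y (deg), tool pointing down"""
    s=state(); R=np.array(s['orientation']); p=np.array(s['position']) if p is None else np.array(p)
    a=np.degrees(np.arctan2(R[1,1],R[0,1])) if a is None else a
    d=np.array(goal)-p; t=(yaw_y-a+180)%360-180
    print('t',s['t'],'pos',p.round(4),'tool-y yaw',round(a,2),'tilt',R[:,2].round(4),'F',np.round(s['ft_force'],1))
    n=max(1,int(np.ceil(max(np.linalg.norm(d)/.195,abs(t)/33))))
    for k in range(n):
        b=np.radians(a+t*k/n); y=np.array([np.cos(b),np.sin(b),0]); z=np.array([0,0,-1]); x=np.cross(y,z)
        v=np.array([x,y,z])@(d/n)*1000
        print('shift',v.round(1).tolist(),'turn z',round(-t/n,2))
E
python3 -c "
from h import *
plan([.511,.1745,.16],-10)"
```

```text
t 1.45 pos [0.1819 0.5455 0.2313] tool-y yaw 71.56 tilt [ 0.  0. -1.] F [-0.2 -0.6  0.1]
shift [-143.2, -82.6, 23.8] turn z 27.19
shift [-165.1, -8.1, 23.8] turn z 27.19
shift [-150.6, 68.3, 23.8] turn z 27.19
```

Call:
servo_tool(moves=[[85, [-29, -16.5, 4.8], [0, 0, 5.5]], [85, [-57, -33, 9.5], [0, 0, 10.9]], [85, [-86, -49.5, 14.3], [0, 0, 16.3]], [85, [-114.5, -66, 19], [0, 0, 21.7]], [85, [-143.2, -82.6, 23.8], [0, 0, 27.19]]])

```text
t: 1.87
position: [0.2923, 0.4208, 0.2074]
orientation: [[-0.697, 0.718, 0.0], [0.718, 0.697, 0.0], [-0.0, 0.0, -1.0]]
ft_force: [0.6, 0.3, -0.7]
width: 0.996
grip_force: 0.0
```

Call:
servo_tool(moves=[[85, [-33, -1.6, 4.8], [0, 0, 5.5]], [85, [-66, -3.2, 9.5], [0, 0, 10.9]], [85, [-99, -4.9, 14.3], [0, 0, 16.3]], [85, [-132, -6.5, 19], [0, 0, 21.7]], [85, [-165.1, -8.1, 23.8], [0, 0, 27.19]]])

```text
t: 2.28
position: [0.4022, 0.2969, 0.1837]
orientation: [[-0.291, 0.957, 0.001], [0.957, 0.291, 0.0], [0.0, 0.001, -1.0]]
ft_force: [-0.1, 0.1, -0.2]
width: 0.994
grip_force: 0.0
```

Call:
servo_tool(moves=[[85, [-30, 13.7, 4.8], [0, 0, 5.5]], [85, [-60, 27.3, 9.5], [0, 0, 10.9]], [85, [-90, 41, 14.3], [0, 0, 16.3]], [85, [-120, 54.6, 19], [0, 0, 21.7]], [85, [-150.6, 68.3, 23.8], [0, 0, 27.19]]])

```text
t: 2.7
position: [0.512, 0.1731, 0.1598]
orientation: [[0.178, 0.984, 0.0], [0.984, -0.178, 0.0], [0.0, 0.0, -1.0]]
ft_force: [-0.8, 0.0, -0.3]
width: 0.998
grip_force: 0.0
```

Call:
servo_tool(moves=[[85, [0, 0, 0], [0, 0, 0]], [85, [0, 0, 0], [0, 0, 0]], [85, [0, 0, 0], [0, 0, 0]]])

```text
t: 2.95
position: [0.5107, 0.1744, 0.1597]
orientation: [[0.174, 0.985, -0.001], [0.985, -0.174, 0.0], [0.0, -0.001, -1.0]]
ft_force: [-0.7, 1.1, -1.0]
width: 0.996
grip_force: 0.0
```

Run:
```python
from h import *
plan([.511,.1745,.16],-10)
im=cam('wrist');cv2.imwrite('pics/w1.png',im['color'][:,:,::-1])
for q,a in red(im,np.array([320,240]),400): print(q,a,toW(im,q,.022).round(4))
np.savez('w1.npz',**{k:im[k] for k in ['color','fx','fy','cx','cy','Rc','C']})
```

```text
t 2.95 pos [0.5107 0.1744 0.1597] tool-y yaw -10.02 tilt [-1.e-03  3.e-04 -1.e+00] F [-0.7  1.1 -1. ]
shift [0.2, 0.3, -0.3] turn z -0.02
[255.0, 127.4] 149 [[0.4771 0.25   0.022 ]]
```

View pics/w1.png

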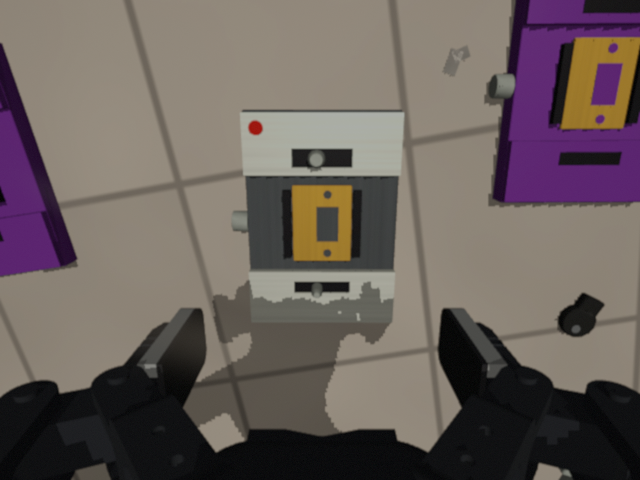

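The wrist picture shows the white fixture with its red dot at (255,127). The big slot is at (322,158) with its pin at about (316,158). The small slot is at (322,287) with its pin at about (317,290). I'll quantify that now.

Run:
```python
from h import *
im=dict(np.load('w1.npz')); g=cv2.cvtColor(im['color'],cv2.COLOR_RGB2GRAY).astype(int)
for r in (140,158,287): print(r,[ (i,int(g[r,i])) for i in range(236,410) if abs(g[r,i+1]-g[r,i-1])>25])
for nm,(x0,x1,y0,y1) in dict(big=(285,358,142,172),small=(288,356,276,302)).items():
    print(nm); 
    for r in range(y0,y1,2): print(r,' '.join('%3d'%v for v in g[r,x0:x1:2]))
```

```text
140 [(402, 151), (403, 126)]
158 [(290, 166), (291, 134), (292, 79), (293, 36), (307, 42), (308, 60), (309, 88), (310, 122), (321, 129), (322, 106), (323, 81), (324, 62), (325, 44), (350, 28), (351, 71), (352, 133), (353, 163)]
287 [(237, 131), (238, 110), (250, 112), (251, 147), (293, 157), (294, 109), (295, 48), (296, 19), (311, 37), (312, 59), (321, 65), (322, 42), (347, 20), (348, 46), (349, 106), (350, 151), (360, 159), (361, 128), (362, 102), (370, 107), (371, 134), (372, 156)]
big
142 170 170 170 169 170 170 170 169 170 170 170 170 170 170 170 170 170 170 170 170 170 169 170 170 170 170 170 170 169 170 169 170 169 169 169 169 169
144 171 171 171 171 171 171 172 171 171 171 171 171 171 171 171 172 171 171 171 171 172 171 172 172 171 172 171 171 171 171 171 171 171 171 171 171 171
146 171 171 172 171 172 172 172 172 172 172 172 172 172 172 172 172 172 172 172 172 173 172 173 173 172 172 172 172 172 173 172 172 172 172 171 171 171
148 170 170 170 151 135 136 135 136 136 136 137 136 136 135 136 135 136 135 135 136 136 136 136 136 137 136 137 136 136 136 136 136 136 137 165 171 171
[... 2798 characters left out ...]

292 163 163 164 134 110 111 111 111 112 112 111 106  73  94 114 103  80  91 111 112 112  98 111 112 112 112 112 112 112  99 118 161 165 164
294 162 162 162 161 160 161 162 161 162 161 161 157  94 117 132 128  87 146 162 162 161 160 161 161 161 162 161 161 161 160 161 162 162 162
296 159 156 157 163 163 163 160 159 159 163 163 163 145 129 132 130 132 159 163 162 162 162 162 162 162 162 160 136 155 162 159 161 162 162
298 108 107 148 148 139 140 121 109 121 162 159 145 165 160 154 154 164 166 165 166 166 166 166 164 163 162 145 100 130 136 121 161 162 162
300  99  99 106 101  98  98  98  99 100 108 107 113 158 141 159 165 165 165 165 165 162 141 140 121 109 110 103 100  99  99 100 110 109 109
```

Run:
```python
import cv2
im=cv2.imread('pics/w1.png')[100:330,225:420]
cv2.imwrite('pics/w1c.png',cv2.resize(im,None,fx=2.6,fy=2.6,interpolation=cv2.INTER_CUBIC))
```

```text
(no output)
```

View pics/w1c.png

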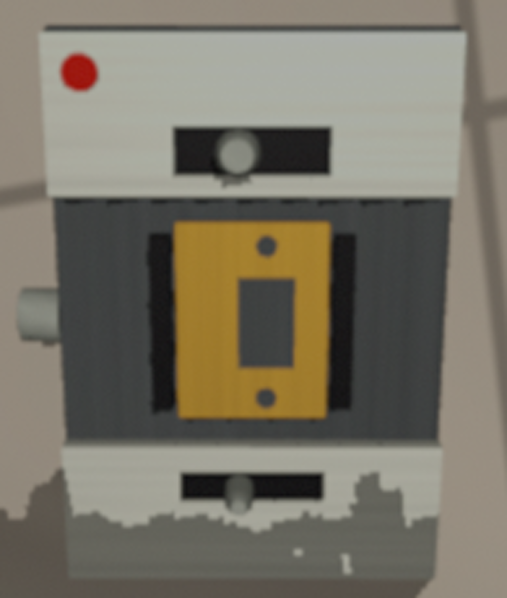

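Run:
```python
from h import *
im=dict(np.load('w1.npz'))
B,S=toW(im,[[321.6,157.3],[321.5,287]],.022); pb,ps=toW(im,[[316.1,159.4],[316.2,293.5]],.038)
rd=toW(im,[255.,127.4],.022)[0]
c=(B+S)/2; y=(B-S)[:2]; L=np.hypot(*y); y=y/L; x=np.array([y[1],-y[0]])
print('yaw',np.degrees(np.arctan2(x[1],x[0])),'L',L,'c',c)
for n,p in [('pb',pb),('ps',ps),('dot',rd)]: d=(p-c)[:2]; print(n,p.round(4),'fix x,y',(d@x*1e3).round(2),(d@y*1e3).round(2))
plan([.548,-.135,.16],-39)
```

```text
yaw -10.053408811372902 L 0.09666380719875403 c [0.50955355 0.17504604 0.022     ]
pb [0.5145 0.2232 0.038 ] fix x,y -3.57 48.28
ps [0.4977 0.1299 0.038 ] fix x,y -3.79 -46.57
dot [0.4771 0.25   0.022 ] fix x,y -45.05 68.14
t 3.0 pos [0.5103 0.1749 0.1599] tool-y yaw -9.96 tilt [-8.e-04  3.e-04 -1.e+00] F [-0.2 -0.1 -0.8]
shift [-149.3, 45.4, -0.1] turn z 14.52
shift [-133.2, 81.4, -0.1] turn z 14.52
```

Call:
servo_tool(moves=[[85, [-29.9, 9.1, 0], [0, 0, 2.9]], [85, [-59.7, 18.2, 0], [0, 0, 5.8]], [85, [-89.6, 27.2, 0], [0, 0, 8.7]], [85, [-119.4, 36.3, 0], [0, 0, 11.6]], [85, [-149.3, 45.4, 0], [0, 0, 14.52]]])

```text
t: 3.42
position: [0.5291, 0.02, 0.1603]
orientation: [[0.414, 0.91, 0.0], [0.91, -0.414, 0.0], [0.0, 0.0, -1.0]]
ft_force: [-0.1, 0.4, -0.7]
width: 0.997
grip_force: 0.0
```

Call:
servo_tool(moves=[[85, [-33.3, 20.3, 0], [0, 0, 3.6]], [85, [-66.6, 40.7, 0], [0, 0, 7.3]], [85, [-100, 61, 0], [0, 0, 10.9]], [85, [-133.2, 81.4, 0], [0, 0, 14.52]], [85, [-133.2, 81.4, 0], [0, 0, 14.52]]])

```text
t: 3.83
position: [0.5503, -0.1409, 0.1606]
orientation: [[0.633, 0.774, 0.003], [0.774, -0.633, -0.004], [-0.001, 0.005, -1.0]]
ft_force: [0.8, 0.6, 0.2]
width: 0.998
grip_force: 0.0
```

Call:
servo_tool(moves=[[85, [0, 0, 0], [0, 0, 0]], [85, [0, 0, 0], [0, 0, 0]]])

```text
t: 4.0
position: [0.548, -0.134, 0.1599]
orientation: [[0.629, 0.777, -0.001], [0.777, -0.629, 0.001], [0.0, -0.001, -1.0]]
ft_force: [-0.3, 0.9, 0.1]
width: 0.995
grip_force: 0.0
```

Run:
```python
from h import *
im=cam('wrist');cv2.imwrite('pics/w2.png',im['color'][:,:,::-1])
for q,a in red(im,np.array([320,240]),400): print(q,a,toW(im,q,.008).round(4))
np.savez('w2.npz',**{k:im[k] for k in ['color','fx','fy','cx','cy','Rc','C']})
h=cv2.cvtColor(im['color'],cv2.COLOR_RGB2HSV)
b=((h[...,0]>105)&(h[...,0]<125)&(h[...,1]>130)).astype(np.uint8)
n,l,st,c=cv2.connectedComponentsWithStats(b); print([(st[i].tolist(),c[i].round(1)) for i in range(1,n) if st[i,4]>100])
plan([.548,-.135,.16],-39)
```

```text
[288.6, 144.0] 127 [[ 0.5646 -0.0745  0.008 ]]
[234.4, 360.4] 67 [[ 0.4138 -0.1815  0.008 ]]
[([306, 199, 37, 64, 2050], array([323.8, 229.7]))]
t 4.05 pos [ 0.548  -0.1334  0.1599] tool-y yaw -38.91 tilt [-7.e-04  1.e-03 -1.e+00] F [-0.6  0.1  0.6]
shift [-1.2, 1.0, -0.1] turn z 0.09
```

View pics/w2.png

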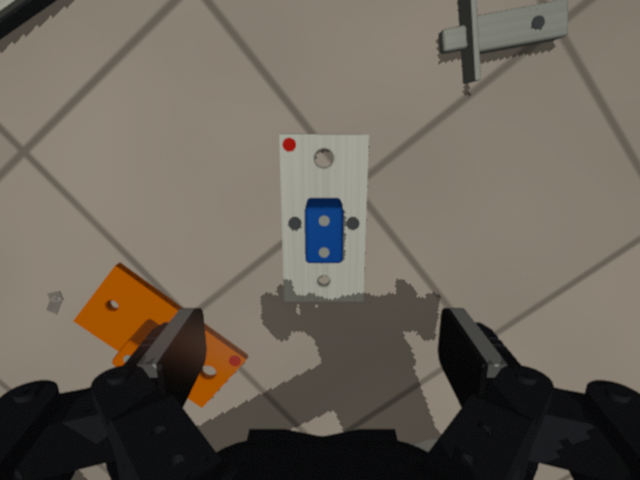

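The wrist picture shows the template straight on, with its red dot at (289,144), big hole at (323,158), small hole at (323,280) and handle top at about (324,236). The orange look-alike stays clear of the fingers' way down.

Run:
```python
from h import *
im=dict(np.load('w2.npz'))
g=cv2.cvtColor(im['color'],cv2.COLOR_RGB2GRAY).astype(np.uint8)
P=[]
for (u,v,r) in [(323,158,15),(323,280,11)]:
    sub=cv2.resize(g[v-r:v+r+1,u-r:u+r+1],None,fx=4,fy=4,interpolation=cv2.INTER_LINEAR)
    thr,m=cv2.threshold(sub,0,1,cv2.THRESH_BINARY_INV+cv2.THRESH_OTSU)
    cs,_=cv2.findContours(m,cv2.RETR_EXTERNAL,cv2.CHAIN_APPROX_NONE)
    c=max(cs,key=cv2.contourArea); q=cv2.minEnclosingCircle(cv2.convexHull(c)); P.append([(q[0][0]+.5)/4-.5+u-r,(q[0][1]+.5)/4-.5+v-r]); print(P[-1],q[1]/4,thr)
B,S=toW(im,P,.008); c=(B+S)/2; y=(B-S)[:2]; L=np.hypot(*y); y/=L; x=np.array([y[1],-y[0]])
yaw=np.degrees(np.arctan2(x[1],x[0])); print('yaw',yaw,'L',L,'c',c, (toW(im,[288.6,144],.008)[0]-c)[:2]@np.c_[x,y]*1e3)
t=toW(im,[324,233],.046); print('handle?',t)
plan([c[0],c[1],.012],yaw)
```

```text
[323.34459495544434, 157.73648643493652] 10.748052597045898 133.0
[323.1032257080078, 280.86451625823975] 7.091177940368652 133.0
yaw -39.002215907861164 L 0.09598244832487329 c [ 0.5477256 -0.1350747  0.008    ] [-24.98803668  57.66345837]
handle? [[ 0.54919528 -0.13394439  0.046     ]]
t 4.05 pos [ 0.548  -0.1334  0.1599] tool-y yaw -38.91 tilt [-7.e-04  1.e-03 -1.e+00] F [-0.6  0.1  0.6]
shift [-1.4, 0.8, 147.9] turn z 0.09
```

Call:
servo_tool(moves=[[85, [-1.4, 0.8, 37], [0, 0, 0]], [85, [-1.4, 0.8, 74], [0, 0, 0]], [85, [-1.4, 0.8, 105], [0, 0, 0]], [85, [-1.4, 0.8, 130], [0, 0, 0]], [85, [-1.4, 0.8, 147], [0, 0, 0]]])

```text
t: 4.47
position: [0.5464, -0.1339, 0.0106]
orientation: [[0.627, 0.779, -0.004], [0.779, -0.627, 0.002], [-0.001, -0.004, -1.0]]
ft_force: [0.4, 0.5, 0.1]
width: 0.99
grip_force: 0.0
```

Call:
servo_tool(newtons=30, moves=[[85, [0, 0, 0], [0, 0, 0]], [60, [0, 0, 0], [0, 0, 0]], [40, [0, 0, 0], [0, 0, 0]], [30, [0, 0, 0], [0, 0, 0]], [28, [0, 0, 0], [0, 0, 0]]])

```text
t: 4.88
position: [0.5495, -0.137, 0.0146]
orientation: [[0.629, 0.777, 0.003], [0.777, -0.629, -0.001], [0.001, 0.003, -1.0]]
ft_force: [-0.3, 0.6, -0.4]
width: 0.452
grip_force: 0.0
```

Call:
servo_tool(newtons=60, moves=[[20, [0, 0, 0], [0, 0, 0]], [20, [0, 0, 0], [0, 0, 0]], [20, [0, 0, 0], [0, 0, 0]], [20, [0, 0, 0], [0, 0, 0]], [20, [0, 0, 0], [0, 0, 0]]])

```text
t: 5.3
position: [0.5492, -0.1372, 0.0144]
orientation: [[0.63, 0.776, 0.003], [0.776, -0.63, -0.0], [0.001, 0.002, -1.0]]
ft_force: [-0.0, 1.2, 6.2]
width: 0.296
grip_force: 61.0
```

Call:
servo_tool(moves=[[20, [0, 0, -20], [0, 0, 0]], [20, [0, 0, -50], [0, 0, 0]], [20, [0, 0, -80], [0, 0, 0]], [20, [0, 0, -105], [0, 0, 0]], [20, [0, 0, -105], [0, 0, 0]]])

```text
t: 5.72
position: [0.5519, -0.1384, 0.1235]
orientation: [[0.63, 0.776, 0.01], [0.776, -0.63, -0.003], [0.004, 0.01, -1.0]]
ft_force: [0.9, -0.2, -1.4]
width: 0.297
grip_force: 60.1
```

Run:
```python
from h import *
plan([.5059,.1757,.118],-10.05)
```

```text
t 5.7167 pos [ 0.5519 -0.1384  0.1235] tool-y yaw -39.06 tilt [ 0.0101 -0.0034 -0.9999] F [ 0.9 -0.2 -1.4]
shift [107.5, -116.8, 2.8] turn z -14.51
shift [133.3, -86.2, 2.8] turn z -14.51
```

Call:
servo_tool(moves=[[20, [21.5, -23.4, 0], [0, 0, -2.9]], [20, [43, -46.8, 0], [0, 0, -5.8]], [20, [64.5, -70, 0], [0, 0, -8.7]], [20, [86, -93.4, 0], [0, 0, -11.6]], [20, [107.5, -116.8, 0], [0, 0, -14.5]]])

```text
t: 6.13
position: [0.5241, 0.0211, 0.1173]
orientation: [[0.414, 0.91, -0.001], [0.91, -0.414, 0.0], [-0.0, -0.001, -1.0]]
ft_force: [0.5, 0.6, -2.1]
width: 0.297
grip_force: 60.0
```

Call:
servo_tool(moves=[[20, [33, -21.5, 0], [0, 0, -3.6]], [20, [66.6, -43, 0], [0, 0, -7.2]], [20, [100, -64.6, 0], [0, 0, -10.9]], [20, [133.3, -86.2, 0], [0, 0, -14.5]], [20, [133.3, -86.2, 0], [0, 0, -14.5]]])

```text
t: 6.55
position: [0.5005, 0.1835, 0.1174]
orientation: [[0.168, 0.986, -0.001], [0.986, -0.168, 0.004], [0.004, -0.001, -1.0]]
ft_force: [-0.0, -1.1, -2.2]
width: 0.297
grip_force: 60.0
```

Call:
servo_tool(moves=[[20, [0, 0, 0], [0, 0, 0]], [20, [0, 0, 0], [0, 0, 0]], [20, [0, 0, 0], [0, 0, 0]]])

```text
t: 6.8
position: [0.502, 0.176, 0.1175]
orientation: [[0.176, 0.984, -0.001], [0.984, -0.176, -0.001], [-0.001, -0.001, -1.0]]
ft_force: [-0.4, -0.4, -2.7]
width: 0.296
grip_force: 60.0
```

Run:
```python
from h import *
plan([.5059,.1757,.118],-10.05)
im=cam('wrist');cv2.imwrite('pics/w3.png',im['color'][:,:,::-1])
np.savez('w3.npz',**{k:im[k] for k in ['color','fx','fy','cx','cy','Rc','C']})
print(red(im,np.array([320,240]),400))
plan([.5059,.1757,.118],-10.05)
```

```text
t 6.8 pos [0.502  0.176  0.1175] tool-y yaw -10.12 tilt [-9.e-04 -8.e-04 -1.e+00] F [-0.4 -0.4 -2.7]
shift [0.4, 3.9, -0.5] turn z -0.07
[([258.1, 128.2], 211), ([253.3, 159.6], 539)]
t 6.85 pos [0.5022 0.1757 0.1176] tool-y yaw -10.16 tilt [-7.e-04 -6.e-04 -1.e+00] F [-0.7  0.1 -1.6]
shift [0.7, 3.7, -0.4] turn z -0.11
```

View pics/w3.png

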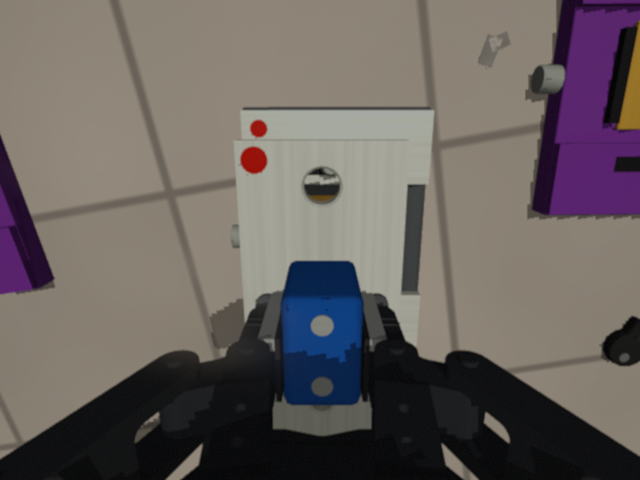

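The picture shows the template in hand with its big hole at (322,185), red dot at (253,160) and far edge at row 140 from column 234 to 408. Next I'll measure its in-hand pose.

Run:
```python
from h import *
im=dict(np.load('w3.npz'))
g=cv2.cvtColor(im['color'],cv2.COLOR_RGB2GRAY)
u,v,r=322,185,26
sub=cv2.resize(g[v-r:v+r+1,u-r:u+r+1],None,fx=4,fy=4,interpolation=cv2.INTER_LINEAR)
m=(sub<120).astype(np.uint8)
cs,_=cv2.findContours(m,cv2.RETR_EXTERNAL,cv2.CHAIN_APPROX_NONE); c=max(cs,key=cv2.contourArea)
q=cv2.minEnclosingCircle(c); hole=[(q[0][0]+.5)/4-.5+u-r,(q[0][1]+.5)/4-.5+v-r]; print(hole,q[1]/4)
for row in (150,): print([(i,int(g[row,i])) for i in list(range(228,242))+list(range(402,416))])
print([(i,int(g[i,300])) for i in range(132,148)])
s=state(); 
for dz in (.0125,.0135,.0145,.0155):
    zt=s['position'][2]-dz+.008
    H,D,A,Bc=toW(im,[hole,[253.3,159.6],[234.3,150],[408.5,150]],zt)
    v=(D-H)[:2]; # template frame vector (-25,10)
    ang=np.degrees(np.arctan2(v[1],v[0])-np.arctan2(10,-25))
    w=(Bc-A)[:2]; a2=np.degrees(np.arctan2(w[1],w[0]))
    y=np.array([-np.sin(np.radians(a2)),np.cos(np.radians(a2))])
    cen=H[:2]-.048*y
    print(dz,'len',np.hypot(*v)*1e3,np.hypot(*w)*1e3,'ang',ang%360-360,a2,'cen',cen.round(4),'hole',H.round(4), 'tcp',s['position'].round(4))
```

```text
[321.531436920166, 185.28293418884277] 19.244823455810547
[(228, 136), (229, 137), (230, 136), (231, 137), (232, 135), (233, 140), (234, 154), (235, 161), (236, 161), (237, 161), (238, 161), (239, 162), (240, 163), (241, 162), (402, 162), (403, 162), (404, 162), (405, 163), (406, 163), (407, 164), (408, 164), (409, 165), (410, 166), (411, 167), (412, 167), (413, 167), (414, 166), (415, 166)]
[(132, 167), (133, 167), (134, 167), (135, 167), (136, 167), (137, 167), (138, 164), (139, 147), (140, 146), (141, 158), (142, 162), (143, 161), (144, 162), (145, 161), (146, 161), (147, 161)]
0.0125 len 26.429527928116013 62.712935968191275 ang -8.951533174756378 -10.096736759875881 cen [0.5012 0.1776] hole [0.5097 0.2248 0.1131] tcp [0.5022 0.1757 0.1176]
0.0135 len 26.609356015129595 63.13963853120501 ang -8.951533174756491 -10.09673675987587 cen [0.5012 0.1774] hole [0.5096 0.2247 0.1121] tcp [0.5022 0.1757 0.1176]
0.0145 len 26.78918410214329 63.56634109421867 ang -8.951533174756378 -10.096736759875869 cen [0.5012 0.1773] hole [0.5096 0.2245 0.1111] tcp [0.5022 0.1757 0.1176]
0.0155 len 26.969012189156967 63.99304365723239 ang -8.951533174756378 -10.096736759875881 cen [0.5012 0.1771] hole [0.5096 0.2244 0.1101] tcp [0.5022 0.1757 0.1176]
```

Call:
servo_tool(moves=[[20, [-0.5, 5, 0], [0, 0, 0]], [20, [-0.5, 5, 20], [0, 0, 0]], [20, [-0.5, 5, 40], [0, 0, 0]], [20, [-0.5, 5, 52], [0, 0, 0]], [20, [-0.5, 5, 58], [0, 0, 0]]])

```text
t: 7.27
position: [0.5067, 0.1741, 0.0583]
orientation: [[0.177, 0.984, -0.003], [0.984, -0.177, -0.001], [-0.001, -0.002, -1.0]]
ft_force: [-0.6, -0.5, -1.1]
width: 0.3
grip_force: 60.1
```

Call:
servo_tool(moves=[[20, [0, 0, 0], [0, 0, 0]], [20, [0, 0, 0], [0, 0, 0]], [20, [0, 0, 0], [0, 0, 0]]])

```text
t: 7.52
position: [0.5082, 0.1755, 0.0606]
orientation: [[0.175, 0.985, 0.002], [0.985, -0.175, 0.0], [0.001, 0.002, -1.0]]
ft_force: [0.4, -0.1, -2.2]
width: 0.292
grip_force: 60.1
```

Run:
```python
from h import *
plan([.507,.1743,.0325],-10.05)
im=cam('wrist');cv2.imwrite('pics/w4.png',cv2.resize(im['color'][100:240,210:430,::-1],None,fx=3.5,fy=3.5,interpolation=cv2.INTER_CUBIC))
np.savez('w4.npz',**{k:im[k] for k in ['color','fx','fy','cx','cy','Rc','C']})
print(red(im,np.array([320,240]),400))
```

```text
t 7.5167 pos [0.5082 0.1755 0.0606] tool-y yaw -10.09 tilt [ 1.6e-03  4.0e-04 -1.0e+00] F [ 0.4 -0.1 -2.2]
shift [-1.4, -0.9, 28.1] turn z -0.04
[([224.0, 131.6], 380), ([253.3, 159.6], 539)]
```

View pics/w4.png

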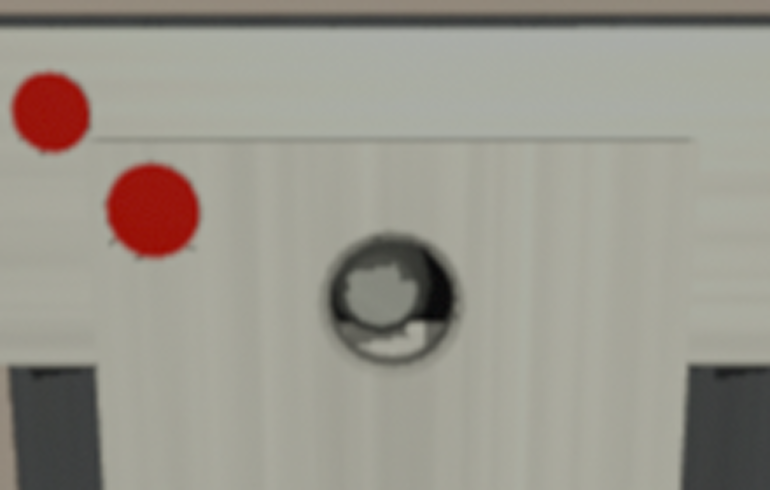

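The crop shows the pin's tip disc at crop (381,295), inside the hole's rim centred at (392,299). The pin is therefore slightly left of centre.

Run:
```python
from h import *
im=dict(np.load('w4.npz'))
g=cv2.cvtColor(im['color'],cv2.COLOR_RGB2GRAY)
for r in range(164,206,2): print(r,' '.join('%3d'%v for v in g[r,300:346:2]))
pin=[381/3.5+210-.36,295/3.5+100-.36]
x=np.array([.9846,-.1745]);y=np.array([.1745,.9846])
P=toW(im,pin,.038)[0]; D=toW(im,[224.,131.6],.022)[0]
pd=D[:2]+x*(45-3.7)-y*20
H=toW(im,[321.53,185.28],.0606-.0145+.008)[0]
for n,q in (('pin by disc',P[:2]),('pin by dot',pd)): d=q-H[:2]; print(n,q.round(4),'hole->pin fix x,y mm',(d@x*1e3).round(2),(d@y*1e3).round(2))
```

```text
164 163 163 162 162 163 164 165 169 167 164 160 162 163 163 163 163 163 164 166 168 168 167 163
166 163 163 162 161 162 164 166 165 151 139 128 131 138 142 153 161 162 164 166 167 168 166 163
168 163 163 162 161 163 161 145 121  95  79  86  85  87  90 103 129 148 162 167 167 168 166 163
170 163 162 162 161 152 123 102  78  63  60  60  58  59  57  60  66  96 134 162 167 167 165 162
172 163 162 161 146 117  91  67  61  63  65  64  63  60  57  53  42  48 100 132 162 168 166 163
174 163 162 154 123  86  60  65  72  75  76  74  79  69  59  55  48  17  51 106 141 167 166 163
176 163 161 131 104  63  65  83  85  90 111 112 119  80  66  56  51  24  12  61 117 155 165 163
178 162 155 119  71  61 111 131 131 131 133 133 133  98  74  59  52  32  11  18  89 136 164 162
180 162 141  96  52  67 127 135 134 133 133 134 133 118 111  91  52  38  12  12  50 116 159 163
182 160 131  80  48  66 125 137 135 135 134 134 133 133 133 115  54  34  13  12  30 112 151 162
184 159 131  72  43  84 132 136 137 135 134 133 134 133 133 109  52  26  13  11  22  98 143 162
186 155 130  69  40  68 125 133 135 136 136 
[... 347 characters left out ...]
 151 134  90 102  99  90  79  70  60  64  74  83 146 166 161 102  97  76 118 142 161 163
196 162 159 143 118  88  93  96  95 102 105 104 131 139 146 162 157  98  78  91 136 150 162 162
198 162 161 151 141 112  85 111 134 155 161 160 162 163 164 162 146  87  86 134 147 162 162 162
200 162 161 159 149 142 115  95 110 140 153 157 163 155 149 124  90  92 125 145 159 165 162 163
202 161 161 159 157 151 147 127 107  96  98 100 103  99  93  96 109 138 145 158 164 164 162 162
204 161 160 159 159 159 155 151 150 139 130 121 116 124 126 140 144 149 159 164 164 164 162 162
pin by disc [0.5142 0.2225] hole->pin fix x,y mm -1.24 -1.84
pin by dot [ 37.651  -26.6488] hole->pin fix x,y mm 41252.65 -19978.96
```

Call:
servo_tool(moves=[[20, [0, 0, 0], [0, 0, 0]], [20, [0, 0, 0], [0, 0, 0]], [20, [0, 0, 0], [0, 0, 0]]])

```text
t: 7.82
position: [0.5074, 0.1759, 0.0605]
orientation: [[0.174, 0.985, 0.001], [0.985, -0.174, 0.0], [0.0, 0.001, -1.0]]
ft_force: [-0.0, 1.1, -1.8]
width: 0.294
grip_force: 60.1
```

Call:
servo_tool(moves=[[20, [0, 0, 0], [0, 0, 0]], [20, [0, 0, 0], [0, 0, 0]], [20, [0, 0, 0], [0, 0, 0]]])

```text
t: 8.07
position: [0.5071, 0.1758, 0.06]
orientation: [[0.174, 0.985, 0.0], [0.985, -0.174, 0.0], [0.0, 0.0, -1.0]]
ft_force: [-0.7, -0.4, -1.9]
width: 0.296
grip_force: 60.1
```

Call:
servo_tool(moves=[[20, [-1.5, -0.2, 0], [0, 0, 0]], [20, [-1.5, -0.2, 3], [0, 0, 0]], [20, [-1.5, -0.2, 5], [0, 0, 0]], [20, [-1.5, -0.2, 6], [0, 0, 0]], [20, [-1.5, -0.2, 6], [0, 0, 0]]])

```text
t: 8.48
position: [0.5063, 0.1742, 0.0534]
orientation: [[0.175, 0.985, -0.001], [0.985, -0.175, -0.0], [-0.0, -0.001, -1.0]]
ft_force: [-0.4, 0.3, -2.0]
width: 0.298
grip_force: 60.1
```

Call:
servo_tool(moves=[[20, [0, 0, 0], [0, 0, 0]], [20, [0, 0, 0], [0, 0, 0]], [20, [0, 0, 0], [0, 0, 0]], [20, [0, 0, 0], [0, 0, 0]], [20, [0, 0, 0], [0, 0, 0]]])

```text
t: 8.9
position: [0.5067, 0.1743, 0.054]
orientation: [[0.174, 0.985, 0.0], [0.985, -0.174, 0.0], [0.0, 0.0, -1.0]]
ft_force: [0.2, -0.8, -1.7]
width: 0.297
grip_force: 60.1
```

Run:
```python
from h import *
plan([.5067,.1743,.0365],-10.05)
im=cam('wrist');cv2.imwrite('pics/w5.png',cv2.resize(im['color'][100:240,210:430,::-1],None,fx=3.5,fy=3.5,interpolation=cv2.INTER_CUBIC))
np.savez('w5.npz',**{k:im[k] for k in ['color','fx','fy','cx','cy','Rc','C']})
print(red(im,np.array([320,240]),400))
g=cv2.cvtColor(im['color'],cv2.COLOR_RGB2GRAY)
for r in range(164,206,2): print(r,' '.join('%3d'%v for v in g[r,300:346:2]))
```

```text
t 8.9 pos [0.5067 0.1743 0.054 ] tool-y yaw -10.05 tilt [ 2.e-04  0.e+00 -1.e+00] F [ 0.2 -0.8 -1.7]
shift [-0.0, -0.0, 17.5] turn z 0.0
[([223.3, 128.2], 415), ([253.3, 159.6], 540)]
164 164 163 163 162 164 164 166 169 167 164 161 163 163 163 163 163 163 164 166 168 168 167 164
166 163 163 162 162 163 165 166 165 153 141 128 131 137 143 153 162 163 164 166 168 169 167 163
168 163 163 162 162 163 160 145 122 104  92  87  83  75  88 100 129 148 163 166 168 168 166 163
170 163 163 162 160 152 120  93  78  64  62  63  64  63  60  66  85 105 134 162 168 168 166 163
172 162 162 162 146 116  76  59  59  66  72  73  75  74  69  62  58  72  94 129 163 168 166 163
174 163 163 154 123  80  55  59  67  77  85  85  89 112 109  75  62  56  63 106 142 166 165 163
176 163 161 132  99  48  56  86 113 116 130 131 131 134 128  78  71  55  49  64 116 155 165 163
178 163 155 118  53  47  67 120 135 135 134 134 134 133 128  87 102  73  49  31  91 136 165 163
180 162 141  96  23  52  79 130 136 135 135 134 134 134 133 129 133  94  49  30  64 124 159 163
182 160 130  69  10  45  75 129 136 136 135 135 134 
[... 399 characters left out ...]
  58  39  28  58 123 150 163
192 161 144 117  95  88  88  87  75  58  62  75  85  71  61  79 141 153 117  81  88 133 156 163
194 162 151 134  93 110 140 113  96  94  86  77  72  81  90 104 153 166 127  71 118 141 162 163
196 162 159 144 118  99 149 123  95 103 106 106 130 139 139 154 162 160 109  91 134 152 163 163
198 162 161 152 141 112  95 116 135 156 162 162 164 165 165 163 150 118  88 134 148 162 163 162
200 162 161 159 150 142 113  93 110 141 155 158 163 156 150 125  95  95 125 146 159 165 163 163
202 162 161 160 158 152 147 127 107  96  99 101 103  99  93  95 111 138 146 158 165 166 163 162
204 161 161 159 159 159 156 152 150 139 130 121 113 119 127 141 144 149 159 164 164 165 162 163
```

View pics/w5.png

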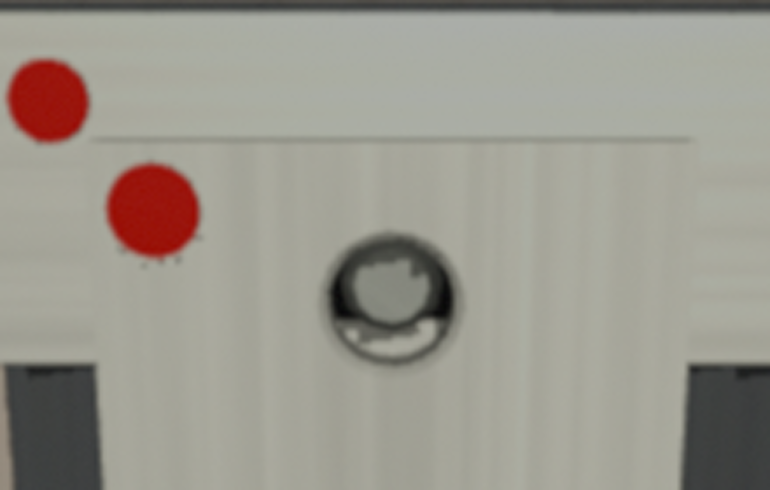

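The pin disc at about px (321.5,181.5) is now centred left-right in the hole at (321.5,185.3). I'll check the depth direction and the yaw.

Run:
```python
from h import *
im=dict(np.load('w5.npz'))
x=np.array([.9846,-.1745]);y=np.array([.1745,.9846])
P=toW(im,[321.5,181.5],.038)[0]; D=toW(im,[223.3,128.2],.022)[0]; pd=D[:2]+x*.0413-y*.020
H=toW(im,[321.53,185.28],.0475)[0]
for n,q in (('disc',P[:2]),('dot',pd)): d=q-H[:2]; print(n,q.round(4),(d@x*1e3).round(2),(d@y*1e3).round(2))
g=cv2.GaussianBlur(cv2.cvtColor(im['color'],cv2.COLOR_RGB2GRAY),(3,3),0).astype(int)
# yaw of template far edge and fixture far edge, in image columns
for nm,r0,r1 in(('template',134,145),('fixture',96,110)):
    c=np.arange(246,400,4); e=[r0+np.argmin(g[r0:r1,i]) for i in c]
    print(nm,np.degrees(np.arctan(np.polyfit(c,e,1)[0])))
```

```text
disc [0.5143 0.223 ] -0.01 0.08
dot [0.5142 0.2231] -0.1 0.24
template -0.09278660635770708
fixture -5.846932488319226e-15
```

Position and yaw line up well, so I'm lowering.

Call:
servo_tool(moves=[[20, [0, 0, 1.5], [0, 0, 0]], [20, [0, 0, 3], [0, 0, 0]], [20, [0, 0, 4.5], [0, 0, 0]], [20, [0, 0, 6], [0, 0, 0]], [20, [0, 0, 7], [0, 0, 0]]])

```text
t: 9.37
position: [0.5065, 0.1743, 0.0466]
orientation: [[0.174, 0.985, -0.0], [0.985, -0.174, -0.0], [-0.0, -0.0, -1.0]]
ft_force: [-0.1, -0.3, -2.6]
width: 0.296
grip_force: 60.1
```

Call:
servo_tool(moves=[[20, [0, 0, 1], [0, 0, 0]], [20, [0, 0, 2], [0, 0, 0]], [20, [0, 0, 2], [0, 0, 0]], [20, [0, 0, 2], [0, 0, 0]], [20, [0, 0, 2], [0, 0, 0]]])

```text
t: 9.78
position: [0.5067, 0.1743, 0.0449]
orientation: [[0.174, 0.985, 0.0], [0.985, -0.174, -0.0], [-0.0, 0.0, -1.0]]
ft_force: [-0.6, 1.5, -1.9]
width: 0.295
grip_force: 60.1
```

Call:
servo_tool(moves=[[20, [0, 0, 2], [0, 0, 0]], [20, [0, 0, 4], [0, 0, 0]], [20, [0, 0, 6], [0, 0, 0]], [20, [0, 0, 7], [0, 0, 0]], [20, [0, 0, 7], [0, 0, 0]]])

```text
t: 10.2
position: [0.5064, 0.1743, 0.0375]
orientation: [[0.174, 0.985, -0.001], [0.985, -0.174, -0.0], [-0.0, -0.001, -1.0]]
ft_force: [1.6, 0.1, -2.0]
width: 0.292
grip_force: 60.1
```

Call:
servo_tool(moves=[[20, [0, 0, 0.5], [0, 0, 0]], [20, [0, 0, 1], [0, 0, 0]], [20, [0, 0, 1.5], [0, 0, 0]], [20, [0, 0, 1.5], [0, 0, 0]], [20, [0, 0, 1.5], [0, 0, 0]]])

```text
t: 10.62
position: [0.5067, 0.1743, 0.0365]
orientation: [[0.174, 0.985, 0.0], [0.985, -0.174, 0.0], [0.0, 0.0, -1.0]]
ft_force: [-0.4, -0.4, -1.3]
width: 0.295
grip_force: 60.0
```

Call:
servo_tool(moves=[[20, [0, 0, 0.5], [0, 0, 0]], [20, [0, 0, 1], [0, 0, 0]], [20, [0, 0, 1.5], [0, 0, 0]], [20, [0, 0, 1.5], [0, 0, 0]], [20, [0, 0, 1.5], [0, 0, 0]]])

```text
t: 11.03
position: [0.5067, 0.1743, 0.0364]
orientation: [[0.174, 0.985, 0.001], [0.985, -0.174, 0.0], [0.0, 0.001, -1.0]]
ft_force: [-2.8, 0.1, 11.1]
width: 0.297
grip_force: 61.8
```

It made contact at the expected seated height, z 0.0364 with about 13 N. I'm releasing the template and retreating.

Call:
servo_tool(newtons=20, moves=[[24, [0, 0, -0.5], [0, 0, 0]], [30, [0, 0, -0.8], [0, 0, 0]], [40, [0, 0, -1], [0, 0, 0]], [50, [0, 0, -1], [0, 0, 0]], [50, [0, 0, -1], [0, 0, 0]]])

```text
t: 11.45
position: [0.5068, 0.1743, 0.0358]
orientation: [[0.174, 0.985, 0.0], [0.985, -0.174, 0.0], [0.0, 0.0, -1.0]]
ft_force: [0.1, 0.5, -0.7]
width: 0.582
grip_force: 0.0
```

Call:
servo_tool(moves=[[50, [0, 0, -10], [0, 0, 0]], [50, [0, 0, -35], [0, 0, 0]], [50, [0, 0, -65], [0, 0, 0]], [50, [0, 0, -95], [0, 0, 0]], [60, [0, 0, -125], [0, 0, 0]]])

```text
t: 11.87
position: [0.5063, 0.1742, 0.1626]
orientation: [[0.174, 0.985, -0.001], [0.985, -0.174, -0.0], [-0.0, -0.001, -1.0]]
ft_force: [2.0, 0.1, 0.1]
width: 0.693
grip_force: 0.0
```

Call:
servo_tool(moves=[[85, [0, 0, 0], [0, 0, 0]], [85, [0, 0, 0], [0, 0, 0]], [85, [0, 0, 0], [0, 0, 0]], [85, [0, 0, 0], [0, 0, 0]]])

```text
t: 12.2
position: [0.5055, 0.174, 0.1599]
orientation: [[0.174, 0.985, -0.002], [0.985, -0.174, -0.001], [-0.001, -0.002, -1.0]]
ft_force: [-1.0, -0.0, -0.7]
width: 0.995
grip_force: 0.0
```

Run:
```python
from h import *
im=cam('wrist');a=im['color'][80:350,200:440,::-1]
cv2.imwrite('pics/w6.png',cv2.resize(a,None,fx=2.2,fy=2.2,interpolation=cv2.INTER_CUBIC))
r=red(im,np.array([320,240]),200);print(r,[toW(im,q,z).round(4).tolist() for q,_ in r for z in (.022,.030)])
```

```text
[([262.5, 125.2], 150), ([286.0, 142.2], 149)] [[[0.477, 0.25, 0.022]], [[0.4782, 0.2498, 0.03]], [[0.4904, 0.2363, 0.022]], [[0.4912, 0.2365, 0.03]]]
```

View pics/w6.png

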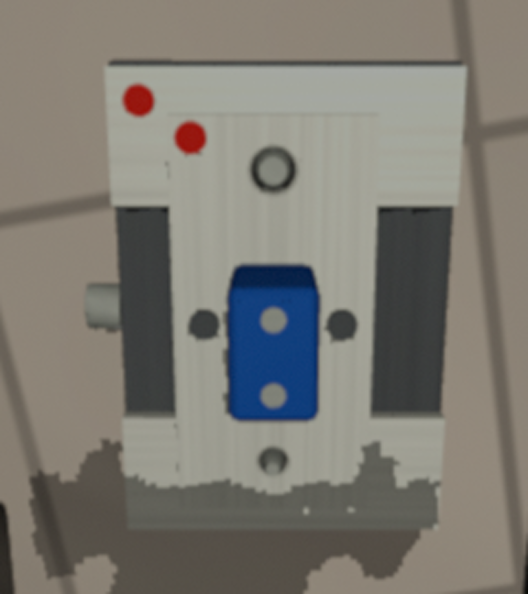

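The picture shows both pins standing in their holes, at crop (273,169) and (273,460). The red dots are at the same end, and the dot offset matches the seated pose.

```bash
python3 -c "
from cell import *
print(close_job())"
```

```text
the job is handed in; nothing more can be done
None
```

The template is seated on the fixture's rails with both pins through its holes and the red dots at the same end; it has been let go, the bystanders were left alone, and the job was handed in at about 12 s.

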